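# Back the wire-drawing winch off one notch

## Task

The wire-drawing winch on the bench has been wound one notch too far. With light fingertip pushes only, push the red-knobbed lever aside so that the pawl lifts out of the toothed brass wheel and stays up, push a spoke of the star handle so that the wheel turns backward (clockwise, seen from the star-handle side) by one notch, and push the lever back so that the pawl sits fully down in the next notch. Do not grip or force anything, and leave the loose things around the winch where they are.

Things in the scene. Friction and masses are not known exactly. Their poses are not given: they have to be found in the camera images.
- winch: Small hand winch screwed to the bench, 130 mm deep, 155 wide, 225 high; it never moves. Origin on the bench, straight below the axle. x points from the front (star handle) to the back, y to the left seen from the front, z up. Front grey plate at x = -30 to -22 mm: up to 120 mm high at the axle, 158 mm at the pawl's pin.
- axle (a point): Point on the wheel's axle, 95 mm above the bench at the winch's x = 11 mm, the middle of the 12 mm thick brass ratchet wheel. The axle runs along the winch's x. The ratchet wheel is 46 mm in radius with 8 saw teeth: one notch is 45 degrees = 0.785 rad. The pawl's nose rests in the notch at the very top of the wheel (y = 0).
- pawl_pin (a point): Point on the axis of the pawl's pin (along the winch's x), at x = 11 mm, y = -60 mm, 146 mm above the bench. The pawl and its lever turn in the same plane as the ratchet wheel. Pushing the lever's knob toward the winch's -y lifts the pawl, toward +y lowers it. Beware, left of the winch a solid black cable loop hangs near x 0.40, y 0.44, z 0.3 m (robot frame), rising from there.
- pawl (a joint): Angle of the pawl, rad. 0: nose fully down in a notch; grows as the nose lifts, stop at 0.75; clear of the teeth from 0.25 on. It stays by friction where it is left (about 1 N at the knob moves it). It reaches 0 only with a notch under the nose; the bevelled nose pulls the wheel straight if that is off by up to 0.1 rad.
- lever_knob (a point): Centre of the red ball, 18 mm across, at the top of the pawl's thumb lever, a 9 mm rod that stands up 70 mm from the pawl's pin in the plane x = 11 mm of the winch. With the pawl down the lever leans 0.25 rad toward +y and the ball is 214 mm above the bench; the ball moves 70 mm per rad.
- wheel (a joint): Angle of ratchet wheel, drum and star handle, rad. Within 0.05 of 0 at the start (the pawl has play in a notch); grows as the wheel turns backward (top toward the winch's -y, the pawl pin's side). One notch back is 0.785. With the pawl down the teeth block it; with it up it turns against friction (about 3 N at a spoke's knob) and stays where left.
- spoke_knob (a point): Centre of the black ball, 16 mm across, on the end of the topmost spoke of the star handle, 70 mm from the axle, in the plane x = -60 mm of the winch. The spokes are 9 mm rods, four, 90 degrees apart. At the start this spoke leans 22.5 degrees from upright toward the winch's +y (ball 160 mm above the bench); one notch back it leans 22.5 degrees toward -y.
- thread_spool: Bystander: spool of copper-coloured thread, 24 mm across, 30 mm high; origin at the centre of its underside.
- wax_block: Bystander: green carving wax block 37x53x24 mm; origin at the centre of its underside.
- pliers_round: Bystander: pliers with red handles lying flat, 126x67x12 mm; origin at the centre of the underside.
- dapping_block: Bystander: grey steel dapping block, 46x46x47 mm; origin at the centre of its underside.

How it is judged:
By the outcome, as a careful person would: the job done as asked, in the order asked, and still so for the second after the job is handed in, with the robot touching nothing.
It also fails if it takes over 69 s, if anything falls off the work surface, if the arm or the gripper's body presses on something with over 40 N, if the wrist force passes 120 N, or if a joint passes its speed limit or range.

## Robot

A 7-joint arm with a two-finger parallel gripper is mounted at the origin on a cart in front of the work surface, level with it; the furniture and walls round the work are solid. World frame = base frame: x ahead of the robot, y to its left, z up, the work surface at z = 0. Lengths are in m, angles in rad, forces in N, time in s.
With the tool pointing down it reaches from about 0.4 to 0.85 m from the base axis. Payload 4.5 kg.
Tool frame: the origin (TCP) lies at the very end of the fingers, on their centre line; the grasp point (between the pads) lies 19 mm behind it (r.pinch_z is the distance from the TCP to the grasp point, in m); x points along the fingers, y is the direction in which the jaws open and shut, and the axes are right-handed (so a half turn about x gives the same grasp; the last joint's range is limited). The gripper opens to 88 mm and grips with 3 to 60 N. Pads are 18 mm wide; open, the fingers measure 123 mm over their backs; the gripper's body (75 mm by 187 mm) begins 45 mm behind the grasp point.
Start: joints at [1.281, 0.689, -0.195, 1.565, 0.157, 0.902, -0.215], TCP at [0.199, -0.593, 0.213] pointing down, gripper open.
Joint ranges: [-3.01, 3.01], [-0.46, 2.08], [-1.47, 1.51], [0.13, 2.56], [-1, 4.14], [0.04, 2.09], [-2.66, 2.66]. Speed limits (rad/s): [2.57, 2.57, 3.14, 3.14, 3.14, 3.14, 3.14].

## Interface

Orientations are given as a unit quaternion [x, y, z, w].
In Python, from plant import telemetry, cams, job, r gives the robot as it stands.
- The arm moves only by the tool send_rows, never from a script. Its argument "commands" is one flat list of numbers, 7 for each row, row after row: the shift along the world's x, y, z as a fraction of full scale, then the turn, a rotation vector about the world's x, y, z as a fraction of full scale, then the closure, from 0 (fully open) to 1 (shut). In form: [dx, dy, dz, wx, wy, wz, claw, dx, dy, dz, wx, wy, wz, claw, ...]. A call has 1 to 12 rows; each row shifts and turns the pose as measured when the row begins; what a row does not reach is not made up. Full scale, the value 1, is 250 mm for a shift and 90 degrees for a turn. A row lasts 1/10 s, in which the tool goes at most 50 mm and 8.59 degrees, less where a joint would pass 70% of its speed; a pose out of reach is approached as far as the arm can. A call with a number of a shift or a turn outside -1 to 1 is refused whole. A call with a gripper value outside its range is refused whole. The fingers move at their own pace and stop on an object; "newtons" is the grip in N (left out, the last holds). Time passes only in rows, so rows that do not move let the fingers close. It gives the time, the measured TCP pose, the force and the opening at its end, in the units of the state.
- telemetry.get_state(): the state, without advancing time (a new reading comes with each control period).
- cams.snapshot(name): name is "scene" or "top" or "wrist"; returns a dict with "image" (420x560x3 uint8, blue, green, red), "intrinsics" (3x3 intrinsics, pixels), "world_to_cam" (4x4, takes a point from world to camera coordinates). Camera axes: x right, y down, z forward; pixel columns grow to the right and rows downward; lengths in m; the calibration is good to about 2 mm. A picture is of the moment at which its call begins. There is no depth.
- job.finish_job(): hands the job in, once; it reports no verdict.
The state is a dict: "clock": time; "q": joint angles; "qd": joint speeds; "joint_torque": joint torques, N m; "tool_pos": TCP position; "eef_rot": TCP orientation; "contact_force": force on the tool from outside, world axes, zero at the start; "moment": the same for the moment, N m; "opening": opening from 0.0 (shut) to 1.0 (fully open).
Only numpy, scipy, OpenCV 4.12 (cv2) and the standard library are available. Lean on these libraries where they do the work, as an engineer would, in place of code of your own. Each camera call takes 0.05 s, during which the arm holds its last target.

## Working session

There is one attempt and no reset: what is moved stays moved. The work goes in short steps, Python scripts to look and compute and a tool call to move; the robot and the scene stay as the last step left them, time stands still between calls to the robot, and variables do not carry over. Pictures are saved under pics/ and viewed, and the job is handed in when it is done.

Besides the shell and the picture viewer there is one more tool, called after ">>>" in YAML: its name, and indented under it one key for each argument. send_rows: Moves the arm, as the interface text tells. Its arguments: {"type":"object","properties":{"commands":{"type":"array"},"newtons":{"type":"number"}},"required":["commands"]}

```bash
ls; mkdir -p pics
python3 - <<'E'
from plant import telemetry,cams,job,r
import cv2
s=telemetry.get_state();print(s)
for n in("scene","top","wrist"):
    d=cams.snapshot(n);cv2.imwrite(f"pics/{n}0.png",d["image"]);print(n,d["intrinsics"],d["world_to_cam"])
E
```

```text
pics
{'clock': 0.0, 'q': array([ 1.28081673,  0.6899791 , -0.19449791,  1.56631055,  0.15729096,
        0.90251311, -0.21510172]), 'qd': array([ 0.00016553,  0.00126908, -0.00127817, -0.00083723, -0.00020068,
        0.00012796, -0.00016746]), 'joint_torque': array([-8.64032745e-05, -5.27560544e+01, -1.26727805e+00, -1.53430420e+01,
       -5.27796254e-02,  6.55515993e-03,  1.98232774e-04]), 'tool_pos': array([ 0.19857582, -0.59191153,  0.21252164]), 'eef_rot': array([-0.6977061 , -0.11462078,  0.69800835, -0.11336939]), 'contact_force': array([-0.4728939 , -0.26961248, -0.10125022]), 'moment': array([0.02562085, 0.0136429 , 0.04250656]), 'opening': 1.0008377777015913}
scene [[493.33984716   0.         280.80490246]
 [  0.         493.33984716 219.25302288]
 [  0.           0.           1.        ]] [[-0.72185155 -0.6920439   0.00236304  0.43728095]
 [-0.41114317  0.42610024 -0.80585351  0.34456098]
 [ 0.55667912 -0.58267815 -0.59211024  0.84121211]
 [ 0.          0.          0.          1.        ]]
top [[502.91709796   0.         276.86009944]
 [  0.         502.91709796 212.84231157]
 [  0.           0.           1.        ]] [[-0.01873936 -0.99980469  0.00627839  0.02435282]
 [-0.99227015  0.01782695 -0.1228094   0.59998227]
 [ 0.12267349 -0.00853123 -0.99241042  1.28604458]
 [ 0.          0.          0.          1.        ]]
wrist [[307.66778252   0.         278.58010652]
 [  0.         307.66778252 208.6950709 ]
 [  0.           0.           1.        ]] [[ 0.318001   -0.94808984 -0.00100946 -0.62424816]
 [-0.91453738 -0.30702749  0.26335432 -0.03495473]
 [-0.24999349 -0.08282375 -0.96469865  0.38866368]
 [ 0.          0.          0.          1.        ]]
```

View pics/scene0.png

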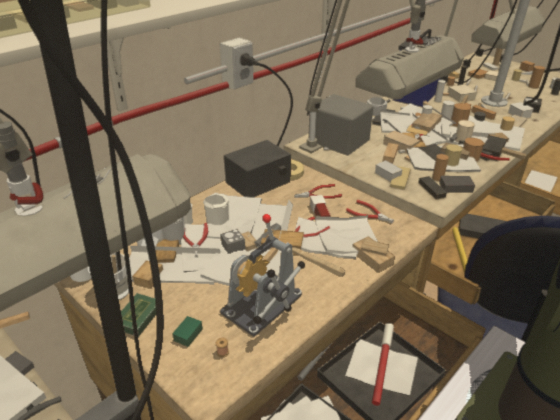

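View pics/top0.png

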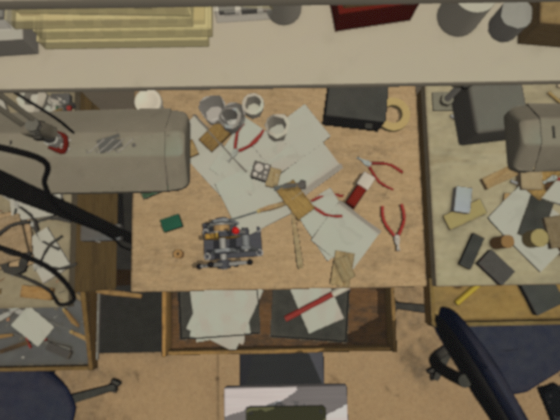

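The scene view shows the winch, with the red ball near (267,217); in the top view the ball is near (235,231). I'll zoom in on both.

Run:
```python
import cv2
a=cv2.imread("pics/scene0.png")[200:340,200:330];cv2.imwrite("pics/sz.png",cv2.resize(a,None,fx=4.2,fy=4.2,interpolation=2))
a=cv2.imread("pics/top0.png")[205:285,185:275];cv2.imwrite("pics/tz.png",cv2.resize(a,None,fx=7,fy=7,interpolation=2))
```

```text
(no output)
```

View pics/sz.png

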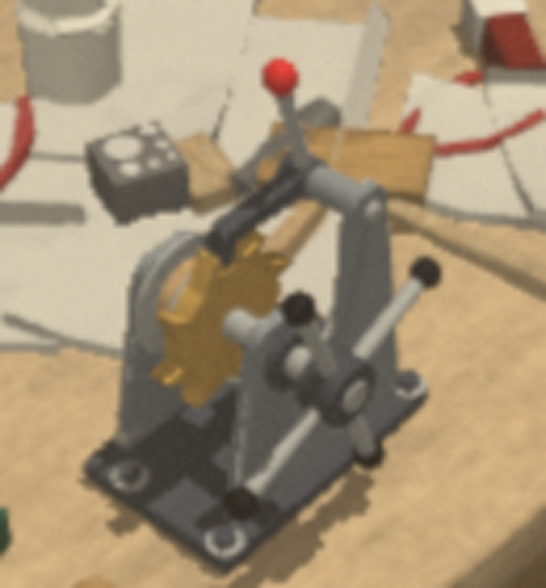

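View pics/tz.png

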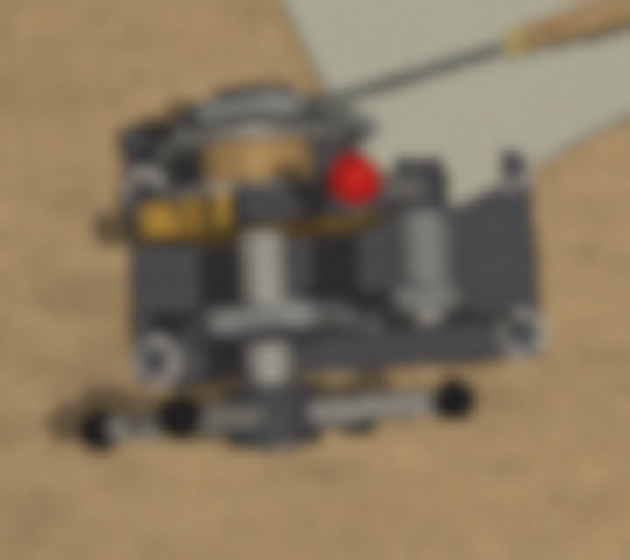

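```bash
cat > h.py <<'E'
import numpy as np,cv2
def ray(d,uv):
    K,T=d["intrinsics"],d["world_to_cam"];R,t=T[:3,:3],T[:3,3]
    v=R.T@np.linalg.solve(K,[uv[0],uv[1],1.]);return -R.T@t,v/np.linalg.norm(v)
def tri(obs):
    A=np.zeros((3,3));b=np.zeros(3);
    for d,uv in obs:
        o,v=ray(d,uv);P=np.eye(3)-np.outer(v,v);A+=P;b+=P@o
    p=np.linalg.solve(A,b);res=[np.linalg.norm((np.eye(3)-np.outer(v,v))@(p-o)) for o,v in(ray(d,u) for d,u in obs)]
    return p,res
def proj(d,p):
    c=d["world_to_cam"][:3,:3]@p+d["world_to_cam"][:3,3];q=d["intrinsics"]@c;return q[:2]/q[2]
def onz(d,uv,z):
    o,v=ray(d,uv);return o+v*(z-o[2])/v[2]
def red(img):
    h=cv2.cvtColor(img,cv2.COLOR_BGR2HSV);m=((h[...,0]<8)|(h[...,0]>172))&(h[...,1]>170)&(h[...,2]>110)
    n,l,s,c=cv2.connectedComponentsWithStats(m.astype(np.uint8));return [(s[i,4],c[i]) for i in range(1,n) if s[i,4]>15]
E
python3 - <<'E'
from plant import *
from plant import cams
from h import *
np.set_printoptions(precision=4,suppress=True)
S=cams.snapshot("scene");T=cams.snapshot("top")
print("S",red(S["image"]));print("T",red(T["image"]))
for d in(S,T):print("cam",ray(d,(280,210)))
s=lambda u,v:(S,((u+.5)/4.2+199.5,(v+.5)/4.2+199.5))
t=lambda u,v:(T,((u+.5)/7+184.5,(v+.5)/7+204.5))
P={}
for n,a,b in(("red",(281,77),(354,179)),("A",(299,309),(180,414)),("B",(426,271),(455,398)),("C",(241,502),(97,428))):
    P[n]=tri([s(*a),t(*b)]);print(n,*P[n])
d=P["B"][0]-P["C"][0];print("yaw",np.linalg.norm(d),np.arctan2(d[1],d[0]))
print("center",(P["B"][0]+P["C"][0])/2)
E
```

```text
S [(np.int32(25), array([211.12,  89.76])), (np.int32(27), array([186.4815,  97.5185])), (np.int32(22), array([150.7727, 108.1818])), (np.int32(26), array([ 37.1538, 189.1154])), (np.int32(34), array([266.3529, 217.7647]))]
T [(np.int32(52), array([357.4615, 194.0769])), (np.int32(31), array([234.9677, 230.2258]))]
cam (array([-0.011 ,  0.646 ,  0.7747]), array([ 0.5655, -0.5894, -0.5769]))
cam (array([0.438 , 0.0246, 1.3498]), array([ 0.1282, -0.0149, -0.9916]))
red [0.5403 0.1097 0.2132] [np.float64(0.0006058266447661205), np.float64(0.0006058266447662398)]
A [0.4669 0.173  0.158 ] [np.float64(0.0007242357132366361), np.float64(0.000724235713236576)]
B [0.4718 0.0824 0.1193] [np.float64(0.0004603684583189373), np.float64(0.00046036845831897273)]
C [0.4645 0.214  0.0692] [np.float64(0.0008636710709896431), np.float64(0.0008636710709895282)]
yaw 0.1409677499529721 -1.515379206286398
center [0.4681 0.1482 0.0942]
```

Triangulated knobs agree with the given sizes (B–C 141 mm, red at z 0.213, A at 0.158). Winch yaw is about 0.055, origin (0.528, 0.1515). Next I check the lamp's clearance, and the gripper shape from the wrist picture.

Run:
```python
from plant import cams
from h import *
np.set_printoptions(precision=3,suppress=True)
S=cams.snapshot("scene");T=cams.snapshot("top")
for a,b in(((189,195),(189,150)),((183,175),(187,118)),((175,232),(185,188))):print(tri([(S,a),(T,b)]))
for z in(.3,.4,.5):print(z,onz(T,(187,190),z),onz(T,(130,240),z))
from scipy.spatial.transform import Rotation as R
from plant import telemetry
print(R.from_quat(telemetry.get_state()["eef_rot"]).as_matrix())
```

```text
(array([0.705, 0.194, 0.237]), [np.float64(0.023231766077084444), np.float64(0.02323176607708448)])
(array([0.759, 0.183, 0.262]), [np.float64(0.03887192713655854), np.float64(0.03887192713655849)])
(array([0.651, 0.236, 0.188]), [np.float64(0.009560294878813502), np.float64(0.009560294878813401)])
0.3 [0.62  0.205 0.3  ] [0.516 0.323 0.3  ]
0.4 [0.603 0.187 0.4  ] [0.509 0.295 0.4  ]
0.5 [0.585 0.17  0.5  ] [0.501 0.266 0.5  ]
[[-0.     0.318 -0.948]
 [ 0.    -0.948 -0.318]
 [-1.    -0.     0.   ]]
```

View pics/wrist0.png

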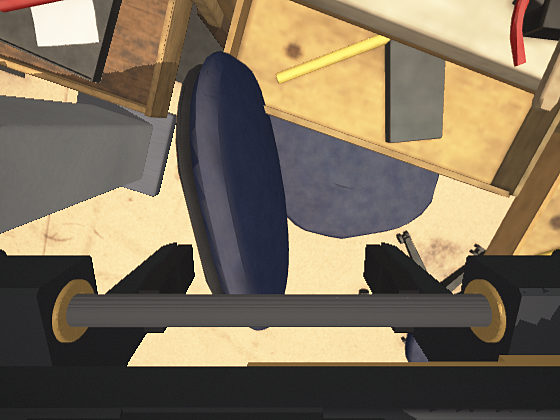

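>>> send_rows:
  commands: [0,0,0.18,0,0,-0.057,1,0,0,0.18,0,0,-0.057,1,0,0,0.18,0,0,-0.057,1,0.1,0.1,0.1,0,0,0,1,0.12,0.14,0,0,0,0,1,0.12,0.14,0,0,0,0,1]
  newtons: 5

```text
clock: 0.95
tool_pos: [0.2781, -0.4983, 0.3775]
eef_rot: [-0.707, -0.01, 0.707, -0.01]
contact_force: [0.7, -0.2, 0.5]
opening: 0.477
```

>>> send_rows:
  commands: [0.1,0.16,0,0,0,0,1,0.1,0.16,0,0,0,0,1,0.1,0.16,0,0,0,0,1,0.1,0.16,0,0,0,0,1,0.1,0.16,0,0,0,0,1,0.1,0.16,0,0,0,0,1,0.05,0.18,0,0,0,0,1,0,0.18,0,0,0,0,1,0,0,0,0,0,0,1]

```text
clock: 1.85
tool_pos: [0.4496, -0.147, 0.3796]
eef_rot: [0.709, 0.015, -0.704, 0.014]
contact_force: [1.1, -0.1, -0.1]
opening: 0.007
```

>>> send_rows:
  commands: [0.02,0.12,0,0,-0.083,0,1,0.04,0.15,0,0,-0.083,0,1,0.04,0.17,0,0,-0.083,0,1,0.04,0.17,0,0,-0.083,0,1,0.04,0.17,0,0,0,0,1,0.04,0.17,0,0,0,0,1,0.04,0.17,-0.05,0,0,0,1,0.02,0.1,-0.08,0,0,0,1,0,0,0,0,0,0,1]

```text
clock: 2.75
tool_pos: [0.5174, 0.1403, 0.3472]
eef_rot: [0.86, 0.006, -0.51, 0.023]
contact_force: [-0.4, -0.5, 0.1]
opening: 0.005
```

```bash
cat > look.py <<'E'
import sys
from plant import cams,telemetry
from h import *
from scipy.spatial.transform import Rotation as R
np.set_printoptions(precision=4,suppress=True)
k=sys.argv[1]
s=telemetry.get_state();M=R.from_quat(s["eef_rot"]).as_matrix();print(s["clock"],s["tool_pos"],"F",s["contact_force"]);print(M)
S=cams.snapshot("scene");T=cams.snapshot("top")
for n,d in(("S",S),("T",T)):
    c=proj(d,np.array([.52,.14,.17]));x0,y0=int(max(c[0]-80,0)),int(max(c[1]-70,0))
    cr=d["image"][y0:y0+130,x0:x0+160];print(n,x0,y0,"tcp",proj(d,s["tool_pos"]))
    cv2.imwrite(f"pics/{k}{n}.png",cv2.resize(cr,None,fx=4,fy=4,interpolation=2))
    print([ (a,c) for a,c in red(d["image"])])
a=cv2.imread(f"pics/{k}S.png");b=cv2.imread(f"pics/{k}T.png")
cv2.imwrite(f"pics/{k}.png",cv2.resize(np.vstack([a,b]),None,fx=.58,fy=.58,interpolation=3))
E
python3 look.py a
```

```text
2.75 [0.5174 0.1403 0.3472] F [-0.4362 -0.4715  0.0873]
[[ 0.4795  0.0335 -0.8769]
 [-0.0137 -0.9989 -0.0456]
 [-0.8774  0.0339 -0.4785]]
S 182 177 tcp [261.8009 167.5942]
[(np.int32(35), array([213.1714,  89.3143])), (np.int32(20), array([190.2,  96.7])), (np.int32(27), array([171.7407, 102.2963])), (np.int32(21), array([154.4762, 107.1429])), (np.int32(36), array([ 45.5833, 147.5   ])), (np.int32(27), array([ 37.1852, 188.963 ])), (np.int32(33), array([266.4545, 217.7879]))]
T 143 170 tcp [215.0309 236.1302]
[(np.int32(125), array([356.752, 195.184])), (np.int32(31), array([234.9677, 230.2258]))]
```

View pics/a.png

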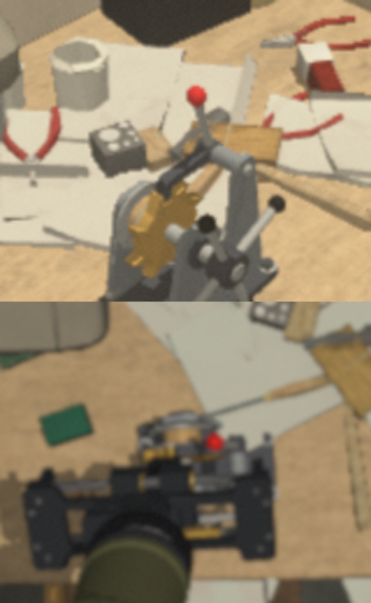

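>>> send_rows:
  commands: [0.04,0.12,0,0,0,0,1,0.04,0,-0.14,0,0,0,1,0.03,0,-0.14,0,0,0,1,0.01,0,-0.14,0,0,0,1,0,0,-0.1,0,0,0,1,0,0,-0.04,0,0,0,1,0,0,0,0,0,0,1]

```text
clock: 3.55
tool_pos: [0.5622, 0.1454, 0.2278]
eef_rot: [0.858, -0.024, -0.514, 0.004]
contact_force: [-1.0, 0.1, 0.1]
opening: 0.007
```

```bash
python3 look.py b
```

```text
3.55 [0.5622 0.1454 0.2278] F [-0.9644  0.0871  0.0876]
[[ 0.4711 -0.037  -0.8813]
 [-0.0459 -0.9988  0.0173]
 [-0.8809  0.0323 -0.4723]]
S 182 177 tcp [244.5495 214.9298]
[(np.int32(19), array([397.3158,  25.3158])), (np.int32(22), array([262.4545,  73.6818])), (np.int32(24), array([210.9583,  90.25  ])), (np.int32(25), array([190.8 ,  96.52])), (np.int32(16), array([174.75  , 101.6875])), (np.int32(35), array([144.4286, 110.5714])), (np.int32(40), array([ 45.325, 147.8  ])), (np.int32(32), array([266.375 , 217.8438]))]
T 143 170 tcp [218.8152 220.2919]
[(np.int32(121), array([356.7686, 195.1653]))]
```

View pics/b.png

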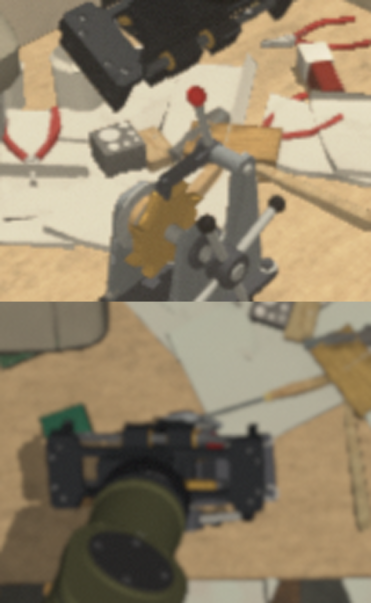

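>>> send_rows:
  commands: [-0.03,0.06,0,0,0,0.05,1,-0.04,0.04,-0.03,0,0,0,1,0,0,-0.04,0,0,0,1,0,0,-0.03,0,0,0,1,0,0,0,0,0,0,1]

```text
clock: 4.15
tool_pos: [0.5532, 0.1734, 0.223]
eef_rot: [0.855, 0.007, -0.519, 0.021]
contact_force: [-0.1, -0.5, -0.2]
opening: 0.009
```

```bash
python3 look.py c
python3 - <<'E'
from plant import cams
import cv2
cv2.imwrite("pics/cw.png",cams.snapshot("wrist")["image"])
E
```

```text
4.15 [0.5532 0.1734 0.223 ] F [-0.1464 -0.4711 -0.1614]
[[ 0.4616  0.0336 -0.8864]
 [-0.0106 -0.999  -0.0434]
 [-0.887   0.0294 -0.4608]]
S 182 177 tcp [236.915 225.353]
[(np.int32(27), array([392.963 ,  26.9259])), (np.int32(20), array([259.9 ,  74.35])), (np.int32(46), array([211.6739,  89.913 ])), (np.int32(36), array([183.2778,  99.    ])), (np.int32(56), array([139.8393, 112.125 ])), (np.int32(37), array([ 46.0541, 147.5135])), (np.int32(36), array([266.3056, 217.75  ]))]
T 143 170 tcp [206.6298 224.747 ]
[(np.int32(118), array([356.9153, 195.0085]))]
```

View pics/cw.png

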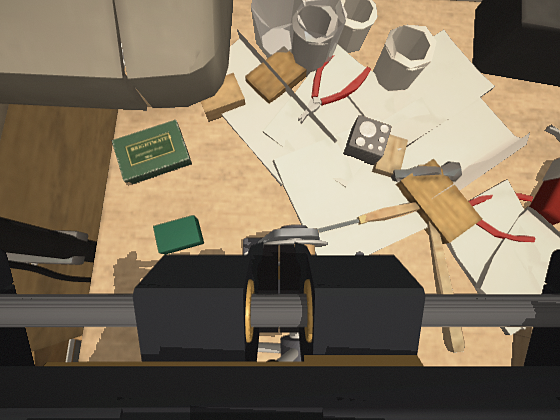

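View pics/c.png

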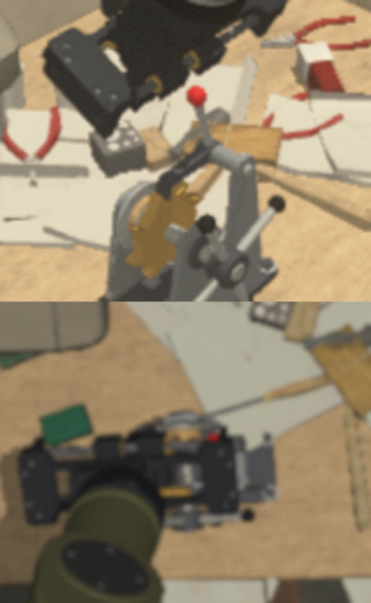

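>>> send_rows:
  commands: [-0.02,0,-0.06,0,0,0,1,-0.02,0,-0.06,0,0,0,1,0,0,-0.03,0,0,0,1,0,0,0,0,0,0,1]

```text
clock: 4.7
tool_pos: [0.5499, 0.1789, 0.2002]
eef_rot: [0.846, 0.001, -0.532, 0.025]
contact_force: [0.4, -0.4, -0.1]
opening: 0.005
```

>>> send_rows:
  commands: [0,-0.06,0,0,0,0,1,0,-0.06,0,0,0,0,1,0,-0.04,0,0,0,0,1,0,0,0,0,0,0,1]

```text
clock: 5.1
tool_pos: [0.5523, 0.1402, 0.2046]
eef_rot: [0.844, 0.0, -0.536, 0.027]
contact_force: [0.5, -0.5, 0.6]
opening: 0.008
```

```bash
python3 look.py d
```

```text
5.1 [0.5523 0.1402 0.2046] F [ 0.5409 -0.4547  0.5642]
[[ 0.4244  0.029  -0.905 ]
 [-0.0281 -0.9986 -0.0451]
 [-0.905   0.0446 -0.423 ]]
S 182 177 tcp [250.5834 225.6849]
[(np.int32(24), array([262.25  ,  73.7917])), (np.int32(48), array([210.625 ,  90.2708])), (np.int32(16), array([188.1875,  97.5   ])), (np.int32(19), array([176.2632, 101.    ])), (np.int32(30), array([133.7333, 114.1   ])), (np.int32(21), array([ 93.9048, 128.3333])), (np.int32(38), array([ 46.0263, 147.4737])), (np.int32(31), array([ 37.0645, 189.5484])), (np.int32(18), array([267.1111, 219.2778]))]
T 143 170 tcp [222.2257 225.6676]
[(np.int32(121), array([356.719 , 195.1736]))]
```

View pics/dS.png

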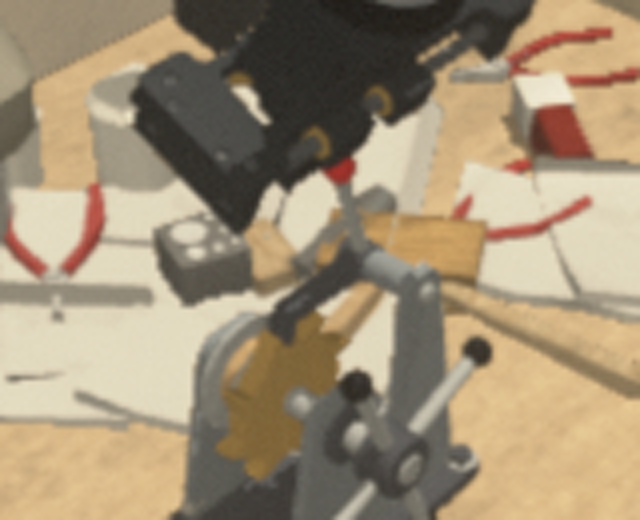

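>>> send_rows:
  commands: [0,-0.05,0,0,0,0,1,0,-0.05,0,0,0,0,1,0,0,0,0,0,0,1]

```text
clock: 5.5
tool_pos: [0.5536, 0.1209, 0.207]
eef_rot: [0.842, 0.004, -0.538, 0.028]
contact_force: [-0.1, 1.3, -0.6]
opening: 0.008
```

```bash
python3 look.py e
```

```text
5.5 [0.5536 0.1209 0.207 ] F [-0.0973  1.2824 -0.5697]
[[ 0.4201  0.0363 -0.9067]
 [-0.0241 -0.9984 -0.0511]
 [-0.9072  0.0433 -0.4186]]
S 182 177 tcp [257.3549 220.1273]
[(np.int32(21), array([262.2857,  73.7619])), (np.int32(74), array([197.9054,  94.3243])), (np.int32(60), array([139.8167, 112.0667])), (np.int32(18), array([ 93.8333, 128.3333])), (np.int32(39), array([ 45.5128, 147.6923])), (np.int32(30), array([266.4333, 218.3   ]))]
T 143 170 tcp [230.5942 224.8709]
[(np.int32(122), array([356.5574, 195.2623]))]
```

View pics/eS.png

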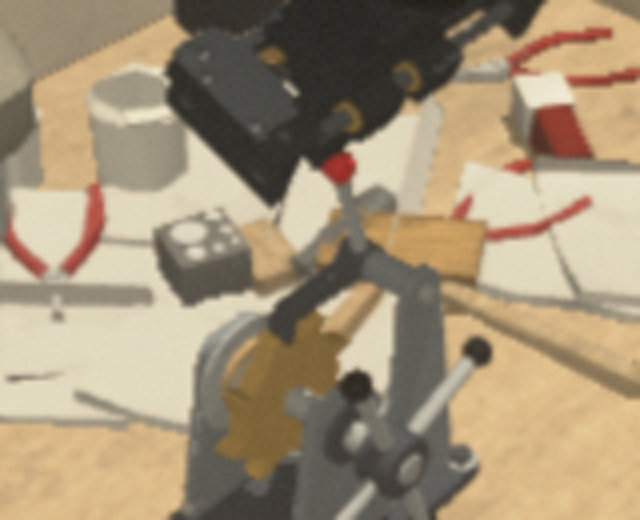

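>>> send_rows:
  commands: [0,-0.05,0,0,0,0,1,0,-0.05,0,0,0,0,1,0,0,0,0,0,0,1]

```text
clock: 5.9
tool_pos: [0.5546, 0.1026, 0.2086]
eef_rot: [0.841, 0.008, -0.54, 0.03]
contact_force: [-0.5, -0.0, -0.6]
opening: 0.004
```

```bash
python3 look.py f
```

```text
5.9 [0.5546 0.1026 0.2086] F [-0.5338 -0.036  -0.6015]
[[ 0.4162  0.0454 -0.9082]
 [-0.0188 -0.9981 -0.0585]
 [-0.9091  0.0414 -0.4145]]
S 182 177 tcp [263.6973 215.2401]
[(np.int32(24), array([282.7083,  67.0833])), (np.int32(55), array([207.2909,  91.3455])), (np.int32(26), array([178.4231, 100.4615])), (np.int32(59), array([136.5424, 113.1356])), (np.int32(38), array([ 45.7895, 147.4737])), (np.int32(20), array([ 37.  , 188.05])), (np.int32(33), array([266.2727, 217.8182]))]
T 143 170 tcp [238.5652 224.2114]
[(np.int32(127), array([356.5591, 195.252 ]))]
```

View pics/fS.png

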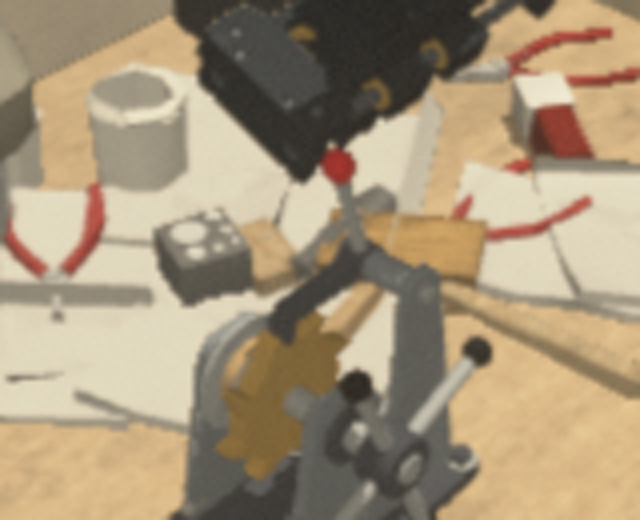

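>>> send_rows:
  commands: [0,0.07,0,0,0,0,1,0,0.07,0,0,0,0,1,0,0.07,0,0,0,0,1,-0.06,0.02,-0.02,0,0,0,1,-0.02,0,-0.02,0,0,0,1,0,0,0,0,0,0,1]

```text
clock: 6.6
tool_pos: [0.5345, 0.1726, 0.1993]
eef_rot: [0.84, 0.013, -0.541, 0.031]
contact_force: [-0.2, -0.2, 0.3]
opening: 0.005
```

```bash
python3 look.py g;python3 - <<'E'
from plant import cams
import cv2
cv2.imwrite("pics/gw.png",cams.snapshot("wrist")["image"])
E
```

```text
6.6 [0.5345 0.1726 0.1993] F [-0.2198 -0.1548  0.3305]
[[ 0.4141  0.0564 -0.9085]
 [-0.0114 -0.9977 -0.0672]
 [-0.9102  0.0381 -0.4125]]
S 182 177 tcp [244.6197 239.4633]
[(np.int32(17), array([397.4706,  25.2941])), (np.int32(24), array([262.3333,  73.7083])), (np.int32(34), array([214.6765,  89.0294])), (np.int32(62), array([134.629 , 113.7903])), (np.int32(18), array([ 94.4444, 128.1667])), (np.int32(43), array([ 45.3488, 147.814 ])), (np.int32(23), array([ 37.1739, 189.4348]))]
T 143 170 tcp [208.3692 233.8823]
[(np.int32(117), array([356.8376, 195.1709])), (np.int32(30), array([234.8667, 230.2   ]))]
```

View pics/gS.png

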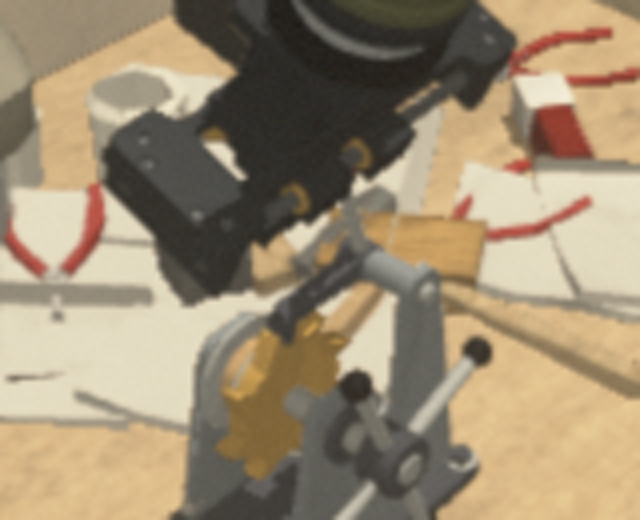

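View pics/gw.png

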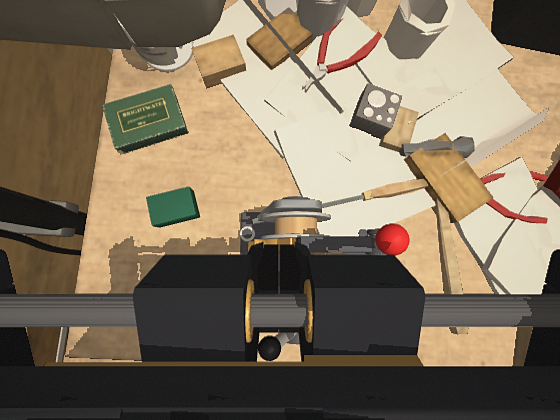

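Run:
```python
from plant import cams,telemetry
from h import *
W=cams.snapshot("wrist");T=cams.snapshot("top");s=telemetry.get_state()
from scipy.spatial.transform import Rotation as R
M=R.from_quat(s["eef_rot"]).as_matrix();p=s["tool_pos"]
for n,o in(("tcp",0),("10back",-.01),("30b",-.03)):print(n,proj(W,p+M[:,0]*o))
for z in(-.009,.009):print(z,proj(W,p+M[:,2]*z))
rw=max(red(W["image"]),key=lambda a:a[0] if abs(a[1][0]-391)<20 else 0);print(rw,proj(W,np.array([.5403,.1097,.2132])))
print(tri([(W,rw[1]),(T,(234.97,230.2))]))
```

```text
tcp [279.85228641 243.74270374]
10back [279.92529197 250.38615879]
30b [280.09882547 266.17758548]
-0.009 [279.88371614 229.37241933]
0.009 [279.82166253 257.74454102]
(np.int32(763), array([391.85845347, 239.55570118])) [390.30475694 240.55401996]
(array([0.54045117, 0.11025675, 0.2167247 ]), [np.float64(0.00016056418104418282), np.float64(0.0001605641810444788)])
```

>>> send_rows:
  commands: [0.04,0,-0.02,0,0,0,1,0.04,0,-0.03,0,0,0,1,0,0,-0.02,0,0,0,1,0,0,0,0,0,0,1]

```text
clock: 7.25
tool_pos: [0.5609, 0.1703, 0.1845]
eef_rot: [0.84, 0.01, -0.542, 0.029]
contact_force: [0.2, -0.4, -0.4]
opening: -0.001
```

>>> send_rows:
  commands: [-0.03,0,0.02,0,0,0,1,0,0,0,0,0,0,1,0,-0.06,-0.008,0,0,0,1,0,-0.05,-0.008,0,0,0,1,0,0,0,0,0,0,1]

```text
clock: 7.75
tool_pos: [0.5537, 0.1441, 0.1908]
eef_rot: [0.837, 0.01, -0.546, 0.03]
contact_force: [-0.4, 0.7, -0.2]
opening: 0.005
```

>>> send_rows:
  commands: [-0.004,-0.05,-0.006,0,0,0,1,-0.004,-0.04,-0.006,0,0,0,1,0,0,0,0,0,0,1]

```text
clock: 8.05
tool_pos: [0.5541, 0.1256, 0.193]
eef_rot: [0.836, 0.012, -0.548, 0.031]
contact_force: [-0.3, 0.6, 0.4]
opening: 0.005
```

```bash
python3 look.py i;python3 - <<'E'
from plant import cams
import cv2
cv2.imwrite("pics/iw.png",cams.snapshot("wrist")["image"])
E
```

```text
8.05 [0.5541 0.1256 0.193 ] F [-0.296   0.6114  0.4447]
[[ 0.4     0.0539 -0.9149]
 [-0.013  -0.9978 -0.0645]
 [-0.9164  0.0377 -0.3984]]
S 182 177 tcp [255.6187 226.7983]
[(np.int32(24), array([261.7083,  73.8333])), (np.int32(31), array([205.2258,  91.9677])), (np.int32(35), array([181.3143,  99.6   ])), (np.int32(23), array([138.8696, 112.4348])), (np.int32(19), array([ 93.7895, 128.2632])), (np.int32(34), array([ 42.9412, 148.7059])), (np.int32(18), array([ 36.9444, 188.4444]))]
T 143 170 tcp [229.0612 225.288 ]
[(np.int32(122), array([356.6721, 195.1148]))]
```

View pics/iw.png

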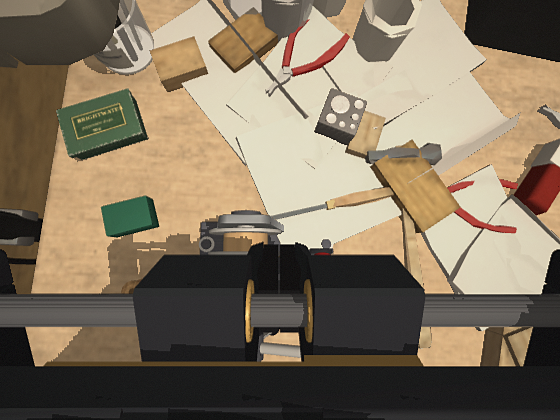

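View pics/iS.png

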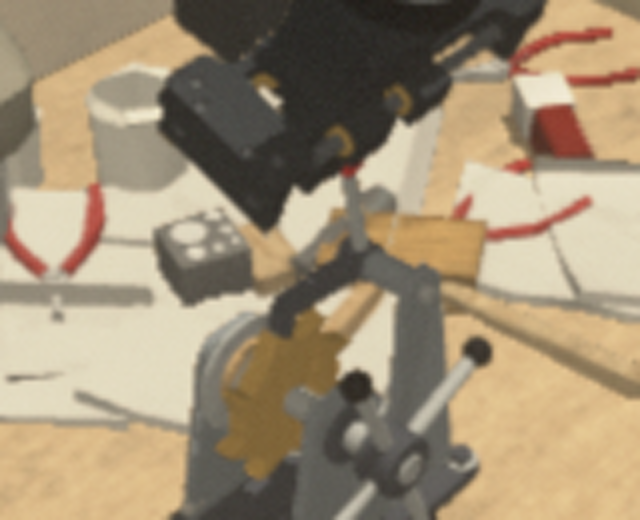

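Lever is moving: the rod is now closer to upright and the nose is slightly raised. I'll keep pushing.

>>> send_rows:
  commands: [-0.002,-0.05,-0.006,0,0,0,1,-0.002,-0.05,-0.006,0,0,0,1,0,0,0,0,0,0,1]

```text
clock: 8.5
tool_pos: [0.5544, 0.1052, 0.1929]
eef_rot: [0.834, 0.015, -0.551, 0.033]
contact_force: [0.2, -0.9, -0.4]
opening: 0.003
```

```bash
python3 look.py j
```

```text
8.5 [0.5544 0.1052 0.1929] F [ 0.1526 -0.8792 -0.4007]
[[ 0.393   0.0603 -0.9176]
 [-0.0114 -0.9975 -0.0704]
 [-0.9195  0.0382 -0.3913]]
S 182 177 tcp [262.9295 222.3018]
[(np.int32(17), array([394.0588,  26.4118])), (np.int32(21), array([280.619 ,  67.6667])), (np.int32(20), array([263.3 ,  73.35])), (np.int32(29), array([214.2759,  89.2069])), (np.int32(16), array([197.6875,  94.5   ])), (np.int32(32), array([146.375, 109.875])), (np.int32(19), array([128.1579, 115.9474])), (np.int32(16), array([ 94.875 , 127.8125])), (np.int32(36), array([ 45.2222, 147.8056])), (np.int32(26), array([ 37.5769, 190.2308]))]
T 143 170 tcp [237.8839 224.9752]
[(np.int32(128), array([356.6328, 195.1562]))]
```

View pics/jS.png

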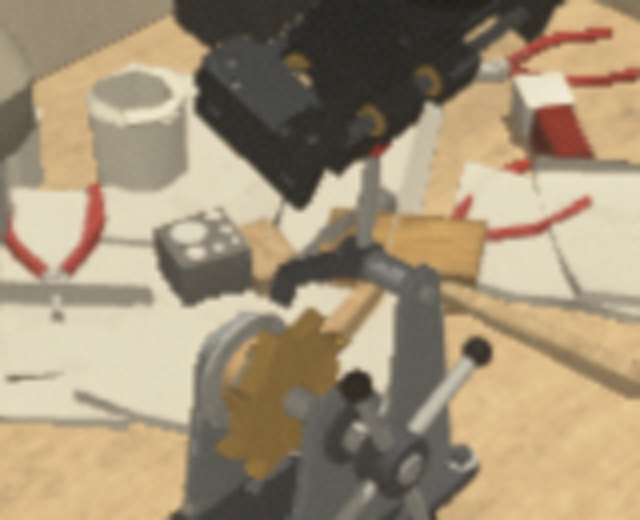

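>>> send_rows:
  commands: [0,-0.025,-0.004,0,0,0,1,0,0.08,0,0,0,0,1,0,0.1,0,0,0,0,1,0,0.06,0.04,0,0,0,1,0,0,0.12,0,0,0,1,0,0,0.16,0,0,0,1,-0.08,0,0.12,0,0,0,1,-0.1,0,0,0,0,0,1,-0.1,0,0,0,0,0,1,-0.1,0,0,0,0,0,1,0,0,0,0,0,0,1]

```text
clock: 9.7
tool_pos: [0.4545, 0.1649, 0.3044]
eef_rot: [0.832, 0.017, -0.553, 0.035]
contact_force: [0.0, -0.0, 0.4]
opening: 0.004
```

```bash
python3 look.py k
```

```text
9.7 [0.4545 0.1649 0.3044] F [ 0.0177 -0.029   0.3752]
[[ 0.3875  0.0667 -0.9195]
 [-0.0097 -0.997  -0.0764]
 [-0.9218  0.0385 -0.3857]]
S 182 177 tcp [278.2824 208.7741]
[(np.int32(29), array([303.8276,  60.1724])), (np.int32(26), array([283.4231,  66.8846])), (np.int32(31), array([212.3871,  89.6452])), (np.int32(21), array([191.5238,  96.3333])), (np.int32(25), array([151.4 , 108.24])), (np.int32(23), array([ 48.7391, 146.3043]))]
T 143 170 tcp [205.6241 268.315 ]
[(np.int32(116), array([356.8966, 195.0431])), (np.int32(23), array([247.913, 229.087]))]
```

View pics/kS.png

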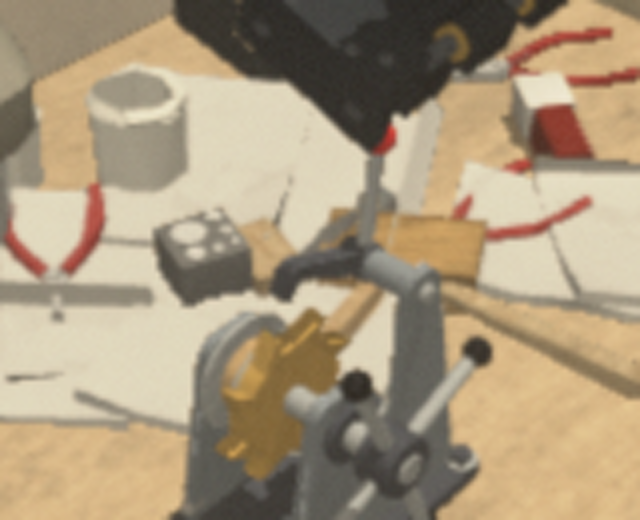

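>>> send_rows:
  commands: [0,0.1,0,0,0,0,1,0.02,0.1,-0.02,0,0,0,1,0.02,0,-0.1,0,0,0,1,0.01,0,-0.14,0,0,0,1,0,0,-0.14,0,0,0,1,0,0,-0.1,0,0,0,1,0,0,0,0,0,0,1]

```text
clock: 10.5
tool_pos: [0.4855, 0.2216, 0.1852]
eef_rot: [0.833, 0.012, -0.552, 0.034]
contact_force: [1.0, -0.7, -0.3]
opening: 0.008
```

>>> send_rows:
  commands: [-0.05,-0.02,-0.04,0,0,0,1,-0.01,0,-0.07,0,0,0,1,0,0,-0.05,0,0,0,1,0,0,0,0,0,0,1]

```text
clock: 10.9
tool_pos: [0.4805, 0.2272, 0.165]
eef_rot: [0.825, 0.006, -0.564, 0.036]
contact_force: [0.5, 0.0, -0.1]
opening: 0.007
```

```bash
python3 look.py l
```

```text
10.9 [0.4805 0.2272 0.165 ] F [ 0.5101  0.0212 -0.0782]
[[ 0.3644  0.051  -0.9298]
 [-0.0312 -0.9973 -0.0669]
 [-0.9307  0.0534 -0.3619]]
S 182 177 tcp [243.5084 281.4925]
[(np.int32(26), array([280.8462,  67.7308])), (np.int32(24), array([262.25  ,  73.7917])), (np.int32(26), array([217.    ,  88.2308])), (np.int32(20), array([178.5 , 100.45])), (np.int32(22), array([151.    , 108.4091])), (np.int32(20), array([136.55, 113.4 ])), (np.int32(17), array([122.6471, 117.9412])), (np.int32(45), array([ 45.7556, 147.9333])), (np.int32(41), array([321.7805, 208.0488]))]
T 143 170 tcp [186.9816 258.4534]
[(np.int32(96), array([356.8229, 194.9375])), (np.int32(22), array([247.8182, 229.1818]))]
```

View pics/lS.png

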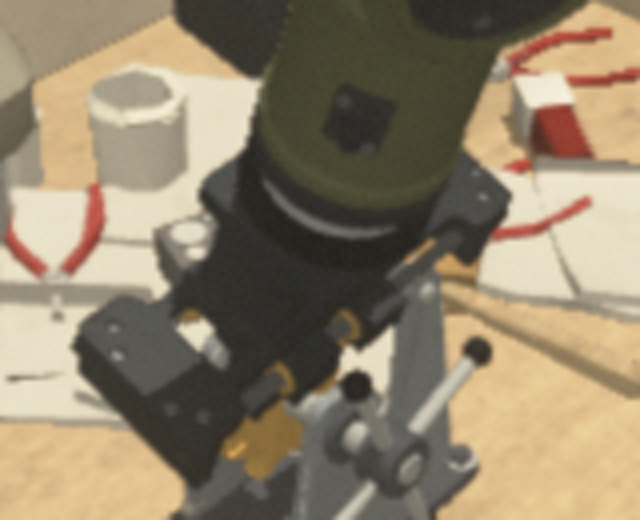

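>>> send_rows:
  commands: [-0.03,-0.03,-0.06,0,0,0,1,-0.02,-0.03,-0.02,0,0,0,1,0,0,0,0,0,0,1]

```text
clock: 11.3
tool_pos: [0.473, 0.2166, 0.1587]
eef_rot: [0.819, 0.001, -0.572, 0.039]
contact_force: [0.0, -0.5, 0.7]
opening: 0.005
```

>>> send_rows:
  commands: [0,-0.02,-0.05,0,0,0,1,0,-0.02,-0.04,0,0,0,1,0,0,0,0,0,0,1]

```text
clock: 11.6
tool_pos: [0.4783, 0.211, 0.1457]
eef_rot: [0.814, -0.003, -0.579, 0.042]
contact_force: [0.1, 0.1, -0.1]
opening: 0.007
```

>>> send_rows:
  commands: [-0.02,0,0.01,0,-0.06,0,1,-0.01,0,0,0,-0.04,0,1,0,0,0,0,0,0,1]

```text
clock: 11.9
tool_pos: [0.4851, 0.2266, 0.1816]
eef_rot: [0.844, -0.024, -0.534, 0.047]
contact_force: [-0.6, 0.9, -0.2]
opening: 0.006
```

```bash
python3 look.py m
```

```text
11.9 [0.4851 0.2266 0.1816] F [-0.6421  0.933  -0.1885]
[[ 0.4291  0.0098 -0.9032]
 [-0.0912 -0.9944 -0.0542]
 [-0.8986  0.1056 -0.4258]]
S 182 177 tcp [241.601  273.1885]
[(np.int32(30), array([282.6333,  67.2   ])), (np.int32(19), array([263.3684,  73.5789])), (np.int32(30), array([216.6,  88.5])), (np.int32(26), array([148.7692, 109.1923])), (np.int32(43), array([127.2558, 116.5116])), (np.int32(20), array([ 94.2 , 128.45])), (np.int32(48), array([ 46.4583, 147.6667])), (np.int32(45), array([322.2444, 208.3333]))]
T 143 170 tcp [186.0144 256.2323]
[(np.int32(98), array([357.0306, 194.6429])), (np.int32(23), array([247.913, 229.087]))]
```

```bash
python3 -c "
from plant import telemetry
print(telemetry.get_state()['q'].round(3))"
```

```text
[-1.115  0.647  0.573  2.246  0.429  0.043 -2.654]
```

Joints 6 and 7 are at their range limits, so the tilted pose is poor here. I'll rise, stand the tool upright, and give it a half turn about its axis, which gives the same finger shape.

>>> send_rows:
  commands: [0,0.02,0.1,0,0.04,0,1,-0.02,0,0.16,0,0.06,0,1,-0.02,0,0.16,0,0.06,0,1,0,0,0.1,0,0.06,0,1,0,0,0,0,0.05,0,1,0,0,0,0,0,0.08,1,0,0,0,0,0,0.08,1,0,0,0,0,0,0,1]

```text
clock: 12.8
tool_pos: [0.4785, 0.22, 0.3028]
eef_rot: [0.711, 0.074, -0.685, 0.141]
contact_force: [-0.9, -0.1, -0.8]
opening: 0.01
```

```bash
cat > st.py <<'E'
from plant import telemetry
import numpy as np
from scipy.spatial.transform import Rotation as R
np.set_printoptions(precision=3,suppress=True)
s=telemetry.get_state();print(s["clock"],s["q"],s["tool_pos"]);print(R.from_quat(s["eef_rot"]).as_matrix())
E
python3 st.py
```

```text
12.8 [-0.542  0.447 -0.067  1.749  0.158  0.96  -1.96 ] [0.479 0.22  0.303]
[[ 0.05   0.298 -0.953]
 [-0.087 -0.949 -0.302]
 [-0.995  0.098 -0.021]]
```

>>> send_rows:
  commands: [0,-0.01,0,0.03,0,-0.08,1,0,-0.01,-0.02,0.025,0,-0.08,1,-0.01,0,-0.1,0,0,0,1,-0.01,0,-0.12,0,0,0,1,0,0,-0.14,0,0,0,1,0,0,-0.1,0,0,0,1,0,0,0,0,0,0,1]

```text
clock: 13.5
tool_pos: [0.4743, 0.2089, 0.1789]
eef_rot: [0.72, 0.001, -0.694, 0.007]
contact_force: [-1.4, -0.3, 0.1]
opening: 0.002
```

```bash
python3 st.py
```

```text
13.5 [-0.51   0.588 -0.018  1.958  0.066  0.569 -2.139] [0.474 0.209 0.179]
[[ 0.037  0.011 -0.999]
 [-0.009 -1.    -0.012]
 [-0.999  0.009 -0.036]]
```

>>> send_rows:
  commands: [-0.01,0,-0.07,0,0,0,1,-0.01,0,-0.05,0,0,0,1,0,0,0,0,0,0,1]

```text
clock: 13.8
tool_pos: [0.4707, 0.2081, 0.15]
eef_rot: [0.72, -0.002, -0.694, 0.004]
contact_force: [-0.1, -0.0, -0.7]
opening: 0.002
```

>>> send_rows:
  commands: [0,-0.06,0,0,0,0,1,0,-0.05,0,0,0,0,1,0,-0.05,0,0,0,0,1,0,0,0,0,0,0,1]

```text
clock: 14.2
tool_pos: [0.4732, 0.1636, 0.1537]
eef_rot: [0.722, -0.003, -0.692, 0.002]
contact_force: [-1.0, -0.4, 0.5]
opening: 0.006
```

```bash
python3 look.py n
```

```text
14.2 [0.4732 0.1636 0.1537] F [-1.0069 -0.4258  0.4898]
[[ 0.0429 -0.0016 -0.9991]
 [-0.0074 -1.      0.0013]
 [-0.999   0.0074 -0.043 ]]
S 182 177 tcp [271.5881 270.78  ]
[(np.int32(47), array([213.3617,  89.3191])), (np.int32(25), array([177.92, 100.68])), (np.int32(66), array([139.303, 112.303])), (np.int32(49), array([ 46.4898, 147.3878]))]
T 143 170 tcp [214.6812 261.2309]
[(np.int32(121), array([356.7934, 195.0496])), (np.int32(22), array([247.8182, 229.1818]))]
```

View pics/nS.png

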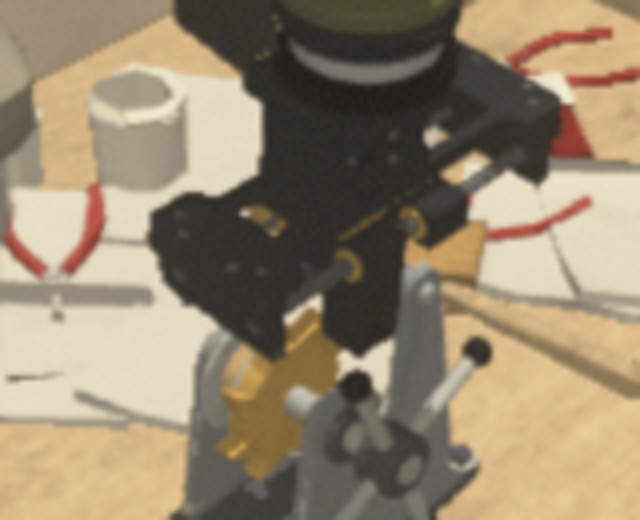

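View pics/nT.png

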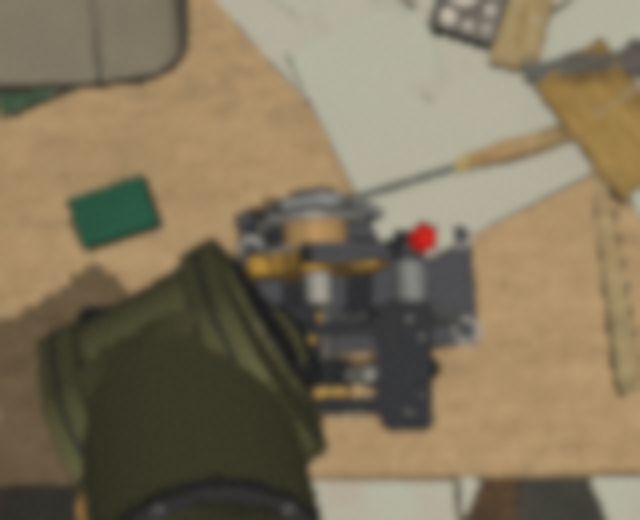

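Run:
```python
from plant import cams,telemetry
from h import *
W=cams.snapshot("wrist");s=telemetry.get_state()
print(proj(W,s["tool_pos"]),proj(W,np.array([.4669,.173,.158])))
cv2.imwrite("pics/nw.png",cv2.resize(W["image"][180:380,180:400],None,fx=3,fy=3,interpolation=2))
S=cams.snapshot("scene");cv2.imwrite("pics/nz.png",cv2.resize(S["image"][235:295,240:310],None,fx=9,fy=9,interpolation=2))
```

```text
[277.61754726 244.29659428] [267.44261349 257.15937214]
```

View pics/nw.png

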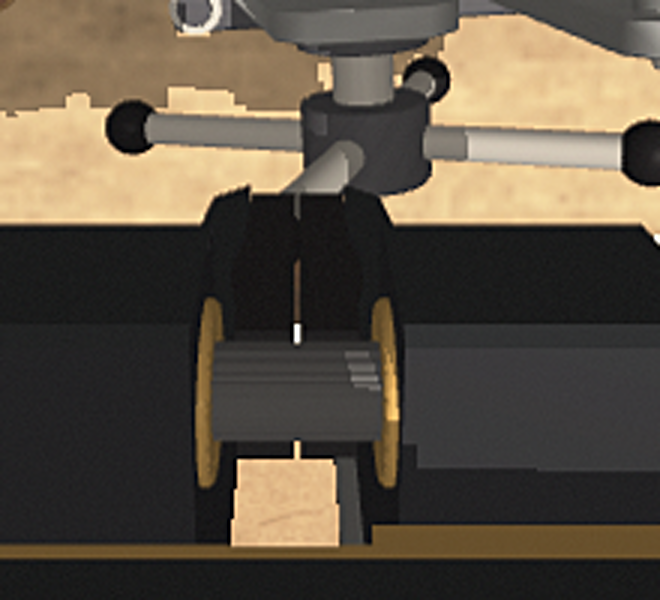

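View pics/nz.png

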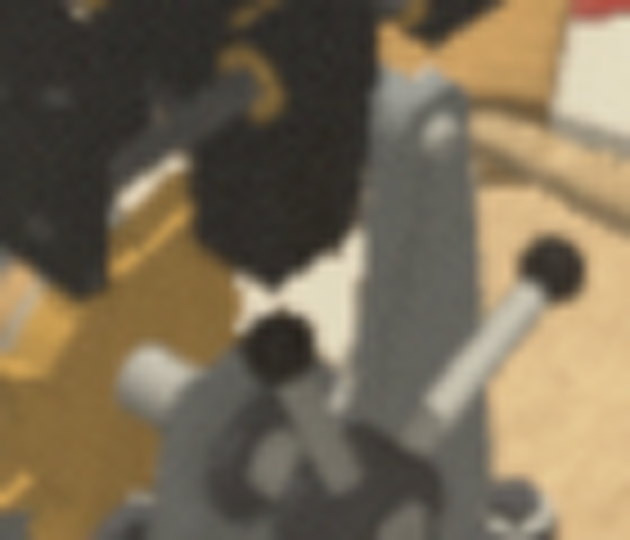

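The wrist and scene views show the finger end about 20 mm above the reported TCP. The tip passed over the spoke ball, and the earlier miss at the lever fits this too. I'll back off and lower by that amount.

>>> send_rows:
  commands: [0,0.07,0.01,0,0,0,1,0,0.07,0,0,0,0,1,0,0.06,0,0,0,0,1,-0.01,0,-0.03,0,0,0,1,-0.01,0,-0.05,0,0,0,1,0,0,-0.03,0,0,0,1,0,0,0,0,0,0,1]

```text
clock: 15.1
tool_pos: [0.4665, 0.2214, 0.1261]
eef_rot: [0.722, 0.001, -0.692, 0.004]
contact_force: [-0.3, 0.5, 0.0]
opening: 0.006
```

>>> send_rows:
  commands: [0.005,-0.05,0.005,0,0,0,1,0.002,-0.05,0,0,0,0,1,0.002,-0.05,0,0,0,0,1,0.002,-0.04,0,0,0,0,1,0,0,0,0,0,0,1]

```text
clock: 15.6
tool_pos: [0.4717, 0.1726, 0.1299]
eef_rot: [0.724, 0.003, -0.69, 0.002]
contact_force: [0.1, -0.7, -0.2]
opening: 0.005
```

```bash
cat > z.py <<'E'
import sys
from plant import cams,telemetry
from h import *
S=cams.snapshot("scene");a=cv2.resize(S["image"][200:300,230:320],None,fx=6,fy=6,interpolation=2);cv2.imwrite(f"pics/{sys.argv[1]}.png",a)
for n,d in(("S",S),("T",cams.snapshot("top"))):print(n,[c for k,c in red(d["image"]) if 215<c[0]<300 and 190<c[1]<260])
E
python3 z.py o
```

```text
S []
T [array([247.91304348, 229.08695652])]
```

View pics/o.png

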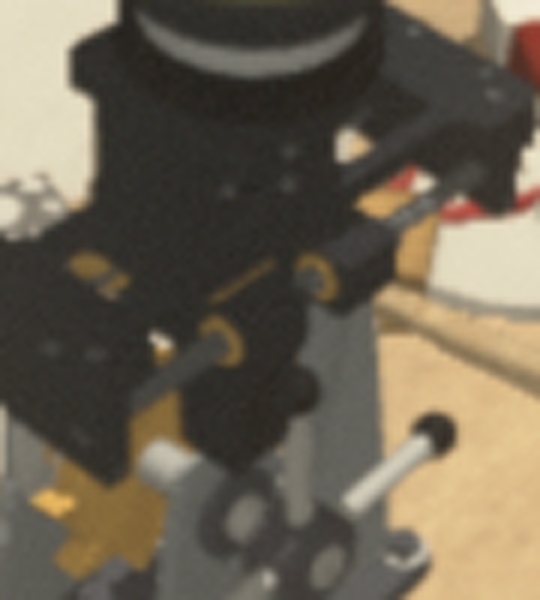

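```bash
cat > ang.py <<'E'
from plant import cams
from h import *
S=cams.snapshot("scene");T=cams.snapshot("top")
yh=np.array([-.055,.9985,0]);c=np.array([.4681,.1482,.0948])
for w in np.arange(0,1.01,.1):
    l=.3927-w
    p=[c+.07*(np.sin(l+k*np.pi/2)*yh+np.cos(l+k*np.pi/2)*np.array([0,0,1])) for k in(0,-1,1)]
    print(round(w,2),p[0].round(3),*[proj(S,q).round(1) for q in p],"top",*[proj(T,q).round(1) for q in p])
E
python3 ang.py
```

```text
0.0 [0.467 0.175 0.159] [269.8 273.1] [300.5 263.6] [257.  319.1] top [209.6 264. ] [249.2 261.6] [199.2 265.9]
0.1 [0.467 0.168 0.162] [272.1 270.3] [301.1 265.4] [256.1 317.5] top [212.3 263.8] [250.3 261.6] [197.9 266. ]
0.2 [0.467 0.162 0.164] [274.6 267.8] [301.6 267.6] [255.4 315.5] top [215.1 263.6] [251.1 261.6] [196.8 266. ]
0.3 [0.468 0.155 0.164] [277.  265.4] [301.8 269.9] [254.9 313.2] top [218.  263.4] [251.6 261.7] [196.  265.9]
0.4 [0.468 0.148 0.165] [279.5 263.4] [301.8 272.4] [254.7 310.7] top [220.9 263.1] [251.8 261.7] [195.4 265.9]
0.5 [0.469 0.141 0.164] [281.9 261.7] [301.6 275. ] [254.7 307.9] top [223.9 262.9] [251.8 261.8] [195.2 265.8]
0.6 [0.469 0.134 0.163] [284.3 260.3] [301.1 277.8] [255. 305.] top [226.9 262.7] [251.5 261.9] [195.2 265.7]
0.7 [0.469 0.127 0.162] [286.6 259.2] [300.5 280.6] [255.6 301.9] top [229.9 262.5] [250.9 262. ] [195.5 265.6]
0.8 [0.47  0.121 0.159] [288.8 258.5] [299.7 283.6] [256.4 298.6] top [232.7 262.3] [250.  262.2] [196.1 265.5]
0.9 [0.47  0.114 0.156] [290.9 258.1] [298.7 286.6] [257.4 295.2] top [235.5 262.2] [249.  262.3] [197.  265.4]
1.0 [0.47  0.108 0.152] [292.9 258. ] [297.5 289.7] [258.7 291.8] top [238.1 262. ] [247.6 262.5] [198.1 265.2]
```

>>> send_rows:
  commands: [0.002,-0.04,0,0,0,0,1,0.002,-0.035,0,0,0,0,1,0,0,0,0,0,0,1]

```text
clock: 16.1
tool_pos: [0.4725, 0.1561, 0.1293]
eef_rot: [0.724, 0.006, -0.69, 0.003]
contact_force: [0.6, 0.3, -0.7]
opening: 0.009
```

```bash
python3 z.py p
```

```text
S []
T [array([247.81818182, 229.18181818])]
```

View pics/p.png

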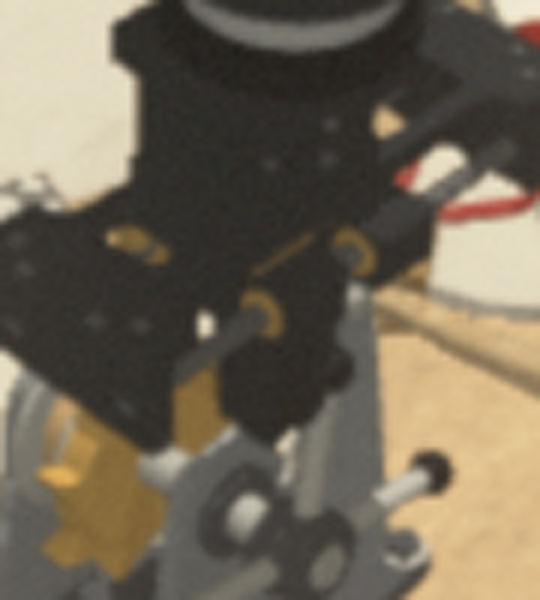

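>>> send_rows:
  commands: [0.002,-0.03,0,0,0,0,1,0.001,-0.015,0,0,0,0,1,0,0,0,0,0,0,1]

```text
clock: 16.5
tool_pos: [0.473, 0.1461, 0.1286]
eef_rot: [0.724, 0.007, -0.69, 0.003]
contact_force: [0.1, 1.4, -0.2]
opening: 0.005
```

```bash
python3 z.py q
```

```text
S []
T [array([247.81818182, 229.18181818])]
```

View pics/q.png

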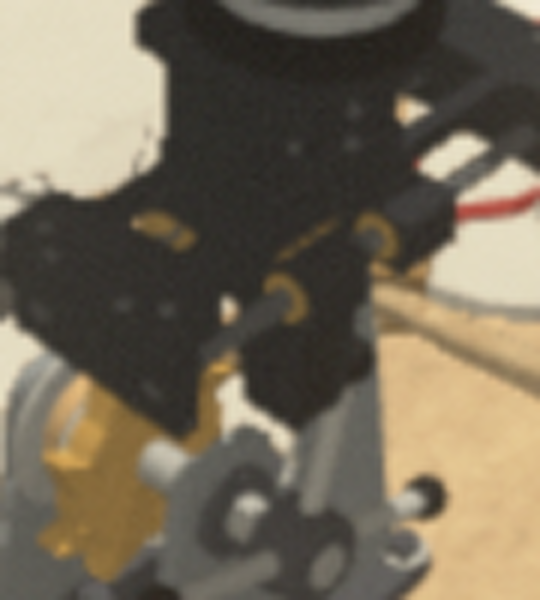

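>>> send_rows:
  commands: [0,0.08,0,0,0,0,1,0,0.08,0,0,0,0,1,0,0.06,0.04,0,0,0,1,0,0,0.16,0,0,0,1,0,0,0.18,0,0,0,1,0,0,0.18,0,0,0,1,0,0.1,0.1,0,0,0,1,0,0.1,0,0,0,0,1,0,0,0,0,0,0,1]

```text
clock: 17.5
tool_pos: [0.4709, 0.2429, 0.3005]
eef_rot: [0.722, -0.002, -0.692, 0.004]
contact_force: [-1.4, 0.0, -0.2]
opening: 0.007
```

```bash
python3 st.py; python3 z.py r
python3 - <<'E'
from plant import cams
import cv2
T=cams.snapshot("top")["image"][205:285,185:275];cv2.imwrite("pics/rt.png",cv2.resize(T,None,fx=7,fy=7,interpolation=2))
E
```

```text
17.5 [-0.567  0.438 -0.026  1.77   0.054  0.904 -2.19 ] [0.471 0.243 0.301]
[[ 0.042  0.003 -0.999]
 [-0.009 -1.    -0.004]
 [-0.999  0.009 -0.042]]
S [array([276.5, 210.5])]
T [array([247.81818182, 229.18181818])]
```

View pics/r.png

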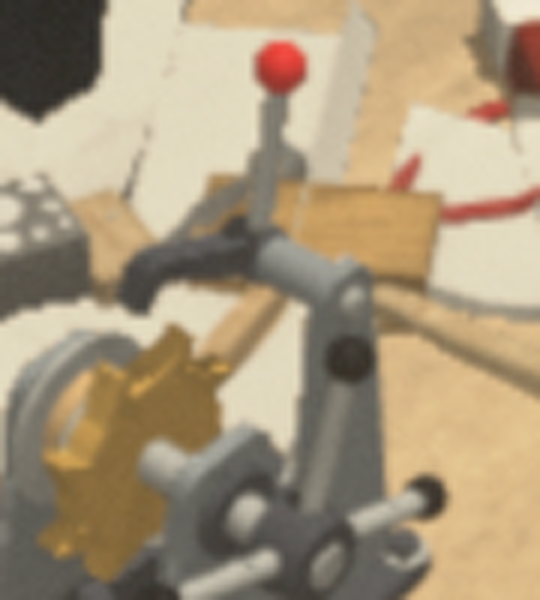

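View pics/rt.png

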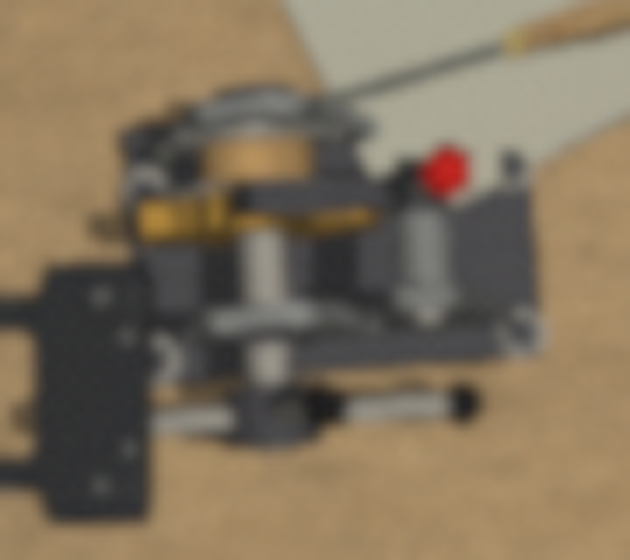

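Pawl up about 0.42 rad and still there; wheel at about 0.74, within the notch play of 0.785. Moving over to the right side of the lever.

>>> send_rows:
  commands: [0,-0.1,0.05,0,0,0,1,0,-0.16,0,0,0,0,1,0,-0.18,0,0,0,0,1,0,-0.18,0,0,0,0,1,0.06,-0.14,0,0,0,0,1,0.1,-0.06,0,0,0,0,1,0.08,0,0,0,0,0,1,0,0,0,0,0,0,1]

```text
clock: 18.45
tool_pos: [0.5225, 0.0091, 0.3051]
eef_rot: [0.714, -0.016, -0.7, 0.003]
contact_force: [-0.8, -0.4, -0.3]
opening: 0.004
```

```bash
python3 st.py
```

```text
18.45 [-0.134  0.43   0.013  1.77   0.03   0.926 -1.729] [0.522 0.009 0.305]
[[ 0.02  -0.019 -1.   ]
 [-0.027 -0.999  0.018]
 [-0.999  0.027 -0.02 ]]
```

>>> send_rows:
  commands: [0.04,0.02,0,0,0,0.04,1,0.03,0.01,-0.08,0,0,0,1,0,0,-0.13,0,0,0,1,0,0,-0.13,0,0,0,1,0,0,-0.09,0,0,0,1,0,0,0,0,0,0,1]

```text
clock: 19.05
tool_pos: [0.5311, 0.0099, 0.1915]
eef_rot: [0.71, 0.003, -0.704, 0.025]
contact_force: [-0.5, -0.2, 0.8]
opening: 0.004
```

```bash
python3 st.py
```

```text
19.05 [-0.126  0.592 -0.002  1.887  0.054  0.659 -1.701] [0.531 0.01  0.191]
[[ 0.009  0.04  -0.999]
 [-0.031 -0.999 -0.04 ]
 [-0.999  0.031 -0.008]]
```

>>> send_rows:
  commands: [0.04,0.03,-0.02,0,0,0,1,0.02,0.05,-0.01,0,0,0,1,0,0.04,0,0,0,0,1,0,0,0,0,0,0,1]

```text
clock: 19.45
tool_pos: [0.5477, 0.0428, 0.186]
eef_rot: [0.711, 0.003, -0.703, 0.025]
contact_force: [-0.4, -0.0, 0.5]
opening: 0.003
```

```bash
python3 z.py s
```

```text
S [array([276.35483871, 210.74193548])]
T []
```

View pics/s.png

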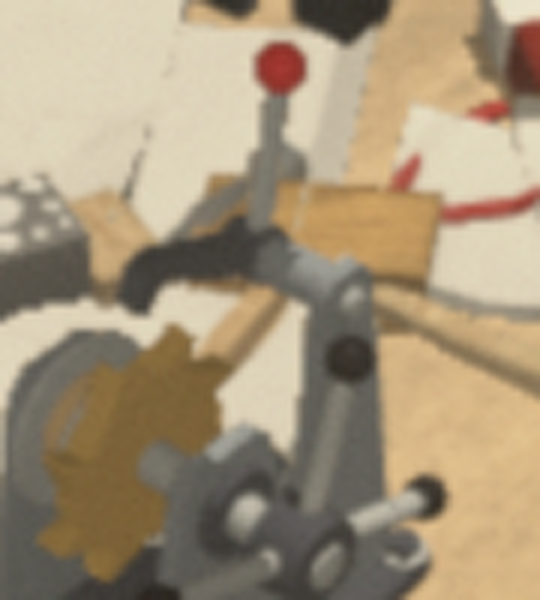

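Run:
```python
from plant import cams
from h import *
S=cams.snapshot("scene")
for y in(.053,.058):
  for z in(.186,.195,.205,.212,.22):print(y,z,proj(S,np.array([.539,y,z])).round(1))
print(proj(S,np.array([.542,.08,.216])))
```

```text
0.053 0.186 [286.7 217.1]
0.053 0.195 [286.7 213.5]
0.053 0.205 [286.8 209.4]
0.053 0.212 [286.8 206.6]
0.053 0.22 [286.9 203.3]
0.058 0.186 [285.  218.2]
0.058 0.195 [285.  214.5]
0.058 0.205 [285.1 210.5]
0.058 0.212 [285.1 207.6]
0.058 0.22 [285.1 204.3]
[276.31396142 209.95346388]
```

>>> send_rows:
  commands: [-0.01,0,-0.04,0,0,0,1,0,0.03,-0.01,0,0,0,1,0,0.05,0,0,0,0,1,0,0,0,0,0,0,1]

```text
clock: 20.0
tool_pos: [0.544, 0.0599, 0.1727]
eef_rot: [0.71, 0.0, -0.703, 0.024]
contact_force: [-0.1, -0.1, 0.7]
opening: 0.007
```

```bash
python3 z.py t
```

```text
S [array([274.5       , 211.70588235])]
T []
```

View pics/t.png

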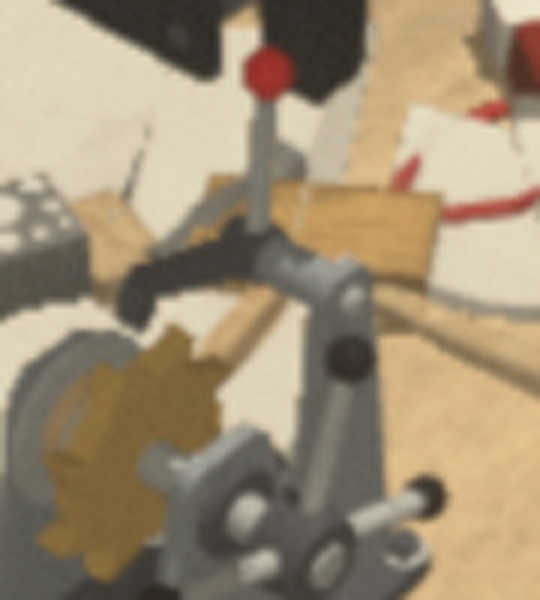

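>>> send_rows:
  commands: [0,0.04,0,0,0,0,1,0,0.03,0,0,0,0,1,0,0,0,0,0,0,1]

```text
clock: 20.4
tool_pos: [0.544, 0.0761, 0.1731]
eef_rot: [0.71, -0.001, -0.703, 0.024]
contact_force: [0.0, -0.7, 0.3]
opening: 0.009
```

```bash
python3 z.py u
```

```text
S [array([269.08108108, 215.13513514])]
T []
```

View pics/u.png

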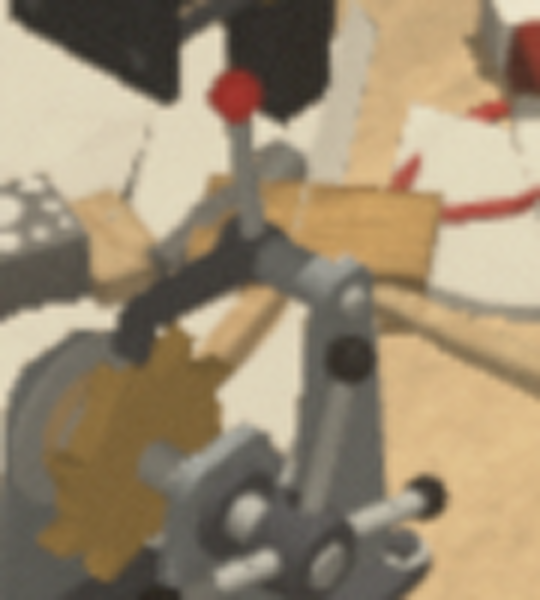

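>>> send_rows:
  commands: [0,0.022,0,0,0,0,1,0,0.015,0,0,0,0,1,0,0,0,0,0,0,1]

```text
clock: 20.8
tool_pos: [0.5439, 0.084, 0.1729]
eef_rot: [0.71, -0.003, -0.704, 0.023]
contact_force: [0.1, 0.1, 0.6]
opening: 0.003
```

```bash
python3 z.py v
```

```text
S [array([266.56756757, 217.86486486])]
T []
```

View pics/v.png

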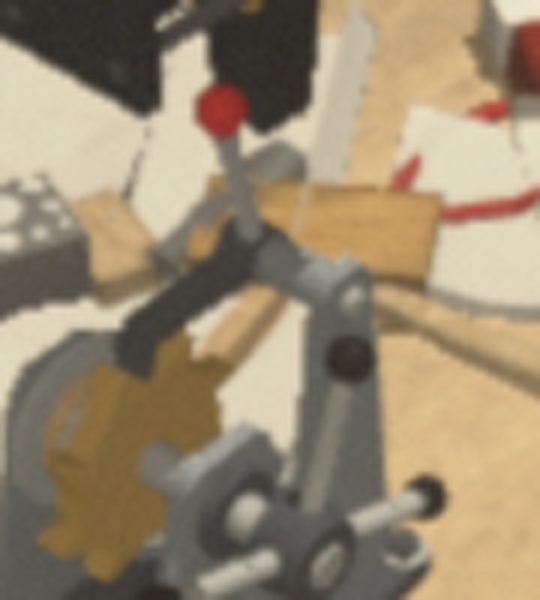

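>>> send_rows:
  commands: [0,0.008,0,0,0,0,1,0,0.006,0,0,0,0,1]

```text
clock: 21.1
tool_pos: [0.544, 0.0844, 0.173]
eef_rot: [0.71, -0.005, -0.704, 0.023]
contact_force: [0.2, -4.8, -0.0]
opening: 0.004
```

```bash
python3 z.py w
```

```text
S [array([266.54054054, 218.08108108])]
T []
```

>>> send_rows:
  commands: [0,-0.06,0,0,0,0,1,0,-0.1,0,0,0,0,1,0,-0.06,0.06,0,0,0,1,0,0,0.14,0,0,0,1,0,-0.06,0.16,0,0,0,1,0,-0.14,0.1,0,0,0,1,0,-0.16,0,0,0,0,1,0,-0.16,0,0,0,0,1,0,0,0,0,0,0,1,0,0,0,0,0,0,1]

```text
clock: 22.2
tool_pos: [0.5441, -0.1048, 0.2939]
eef_rot: [0.713, 0.0, -0.701, 0.022]
contact_force: [0.3, 0.9, -0.4]
opening: 0.007
```

```bash
python3 st.py; python3 z.py x
python3 - <<'E'
from plant import cams
import cv2
for n in("top","scene"):
    d=cams.snapshot(n)["image"];cv2.imwrite(f"pics/x_{n}.png",d)
T=cv2.imread("pics/x_top.png")[205:285,185:275];cv2.imwrite("pics/xt.png",cv2.resize(T,None,fx=7,fy=7,interpolation=2))
E
```

```text
22.2 [ 0.086  0.486  0.004  1.703  0.033  0.933 -1.469] [ 0.544 -0.105  0.294]
[[ 0.017  0.031 -0.999]
 [-0.03  -0.999 -0.031]
 [-0.999  0.031 -0.016]]
S [array([266.5       , 217.70588235])]
T [array([234.86842105, 230.28947368])]
```

View pics/x.png

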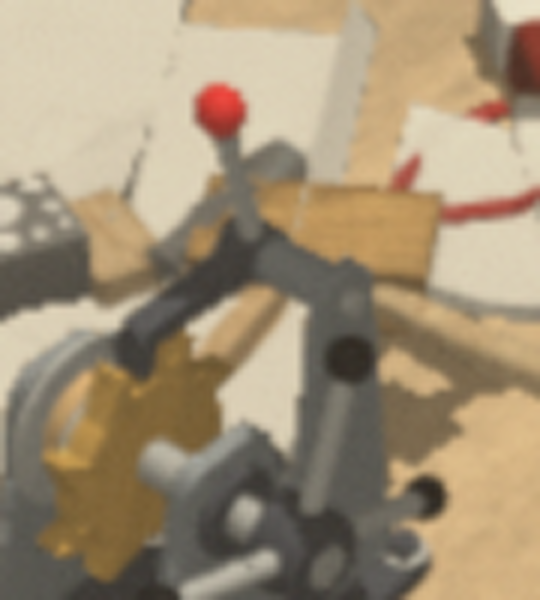

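View pics/xt.png

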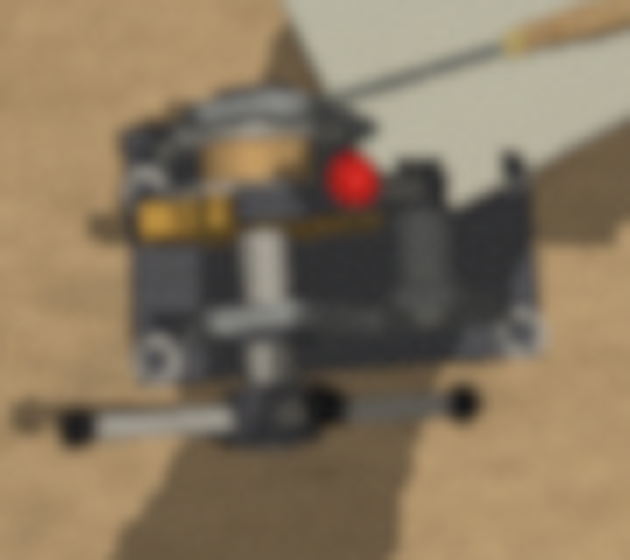

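View pics/x_top.png

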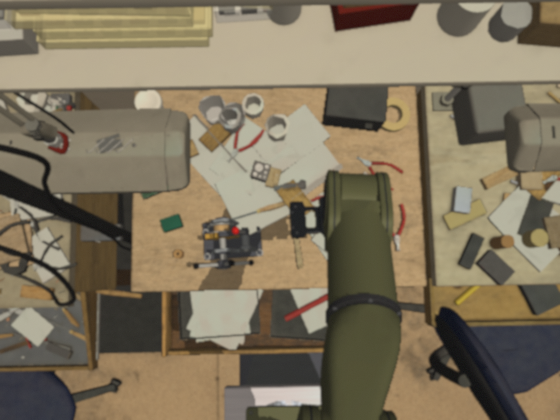

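The red ball is back at its starting pixels in both views (top 234.9,230.3; scene 266.5,217.7). The topmost spoke now leans to the pin side, and the loose things are where they were.

```bash
python3 -c "
from plant import job
print(job.finish_job())"
```

```text
the job is handed in; nothing more can be done
None
```

The winch is wound back one notch and the pawl is seated in the next notch. I handed the job in at about 22 s of the 69 s allowed.

**What I did:** with closed fingers and light pushes only, I pushed the lever to -y until the pawl was up about 0.42 rad. It stayed there while I turned the wheel. I pushed the top spoke until the wheel read about 0.74 rad (one notch is 0.785, and the notch has ±0.05 play). Then I pushed the lever back until it met its stop, with about 5 N on the finger at the end.

**Last checks:**
- **Pawl:** the red ball is back within about 0.2 pixel of its starting place in both the scene and top views, so the pawl is down.
- **Wheel:** the topmost spoke now leans to the pin side. My angle estimate is good to only about 0.03 rad and did not visibly change as the pawl seated.
- **Surroundings:** the wax block, thread spool and dapping block look unmoved. The pliers were partly hidden by the arm in the last picture. The gripper is well clear of the winch.

**What disagreed:** the closed fingertips really end about 20 mm behind the reported TCP. The first lever push and the first spoke push therefore passed over the balls without moving them, and I redid both lower. Joints 6 and 7 also reached the ends of their ranges in a tilted pose, so I stood the tool upright for the rest.

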